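# Clear the finishing plate of wood chips and set out the oil bottles

### The job

Get the finishing station ready for oiling: pull the trough's gate knob all the way out, use the scraper block to wipe every wood chip off the grey plate into the open trough (never touch the chips with the fingers), and only then push the gate fully home over them. Put the scraper back on its cork pad, standing on its flat underside, and stand each toppled oil bottle upright on the plate, leaving the other things on the bench where they are.

Things in the scene. Friction and masses are not known exactly. Their poses are not given: they have to be found in the camera images.
- station: Fixed station; origin on the bench under the plate's centre, z up. Grey plate, top at z = 90 mm, 240 mm along y (-120 to 120). Low rims along y at x = -111 and 111 (12 wide, 12 above the plate, 210 mm clear between them); its +y and -y ends are open. The trough and its gate adjoin the -y end.
- trough_in (a point): Centre of the trough's floor, station axes: an open-topped steel trough against the plate's -y end, inside 210 (x) x 85 (y) mm, from the plate's edge at station y = -120 to -205; floor at z = 6, walls up to z = 82 mm. The gate plate (z 82 to 88) covers it when home.
- gate (a joint): Gate over the trough, slides along the station's -y. 0 = home (trough covered), 0.085 m = fully out (trough open). Stiff (about 4 N), stays where it is left.
- gate_knob (a point): Centre of the top face of the gate's upright black knob: a cylinder 26 mm in diameter, 40 mm high, standing on the gate plate. Its frame has the station's axes.
- scraper: Wooden scraper block; origin at the centre of its underside, z up. Base 150 (x) x 50 (y) x 25 mm high, on top a grip ridge 100 (x) x 24 (y) mm from z = 25 to 75 mm. It starts standing on the cork pad.
- pad: Fixed cork pad 190 (x) x 100 (y) x 6 mm on the bench, the scraper's place; origin at the centre of its underside.
- bowl: Bystander: turned wooden bowl, 130 mm wide, 55 mm high; origin under its centre.
- blank: Bystander: round wooden blank, 90 mm wide, 45 mm high; origin under its centre.
- tin: Bystander: closed round tin, 76 mm wide, 45 mm high; origin under its centre.
- mallet: Bystander: hammer, 220 mm long, lying on the bench.
- sanding_block: Bystander: cork block 100 x 60 x 35 mm; origin under its centre.
- chip1: Wood chip, 16 (x) x 48 (y) x 10 mm; origin at the centre of its underside. It starts on the plate; it may be absent.
- chip2: Wood chip, 20 (x) x 46 (y) x 10 mm; origin at the centre of its underside. It starts on the plate; it may be absent.
- chip3: Wood chip, 18 (x) x 44 (y) x 12 mm; origin at the centre of its underside. It starts on the plate; it may be absent.
- chip4: Wood chip, 16 (x) x 48 (y) x 10 mm; origin at the centre of its underside. It starts on the plate; it may be absent.
- chip5: Wood chip, 20 (x) x 46 (y) x 10 mm; origin at the centre of its underside. It starts on the plate; it may be absent.
- chip6: Wood chip, 18 (x) x 44 (y) x 12 mm; origin at the centre of its underside. It starts on the plate; it may be absent.
- bottle1: Square metal oil bottle 52 x 52 mm, 85 mm high, with a round black cap 28 mm in diameter above it up to 145 mm; origin at the centre of its underside, z towards the cap (upright when z points up). It starts lying on its side on the bench.
- bottle2: Square metal oil bottle 52 x 52 mm, 85 mm high, with a round black cap 28 mm in diameter above it up to 145 mm; origin at the centre of its underside, z towards the cap (upright when z points up). It starts lying on its side on the bench.
Not all that is in view belongs to the job. What is shaped like the bottle1 but pink or turquoise is not meant.

How it is judged:
On the way, in this order (a step that is already met when the one before it is completed fails the run):
1. the gate is pulled all the way out (at least 78 of 85 mm) (value of joint gate above 0.078 m), for 0.2 s.
2. every chip lies in the trough (y of chip1 in the frame of station between -0.21 and -0.122 m and x of chip1 in the frame of station between -0.11 and 0.11 m and height (world z) of each of chip1, chip2, chip3, chip4, chip5, chip6 below 0.072 m and y of chip2 in the frame of station between -0.21 and -0.122 m and x of chip2 in the frame of station between -0.11 and 0.11 m and y of chip3 in the frame of station between -0.21 and -0.122 m and x of chip3 in the frame of station between -0.11 and 0.11 m and y of chip4 in the frame of station between -0.21 and -0.122 m and x of chip4 in the frame of station between -0.11 and 0.11 m and y of chip5 in the frame of station between -0.21 and -0.122 m and x of chip5 in the frame of station between -0.11 and 0.11 m and y of chip6 in the frame of station between -0.21 and -0.122 m and x of chip6 in the frame of station between -0.11 and 0.11 m), for 0.2 s.
3. the gate is pushed home (within 6 mm) (value of joint gate below 0.006 m), for 0.2 s.
At the end, for the whole second after the job is handed in: Every chip is in the trough and the gate home within 6 mm; the scraper stands on its underside within 40 mm of the pad's centre; every oil bottle stands upright (0.1 rad) on the plate between the rims, its centre at least 5 mm from the plate's ends; all at rest and released (all of step 2 and value of joint gate below 0.006 m and horizontal distance between scraper and pad below 0.04 m and height (world z) of scraper below 0.012 m and angle between each of scraper, bottle1, bottle2's own z axis and vertical below 0.1 rad and linear speed of each of scraper, bottle1, bottle2 below 0.02 m/s and y of bottle1 in the frame of station between -0.115 and 0.115 m and x of bottle1 in the frame of station between -0.105 and 0.105 m and height (world z) of bottle1 between 0.082 and 0.098 m and y of bottle2 in the frame of station between -0.115 and 0.115 m and x of bottle2 in the frame of station between -0.105 and 0.105 m and height (world z) of bottle2 between 0.082 and 0.098 m); the robot touches nothing.
It fails at once if a chip is touched with the gripper or arm instead of the scraper (contact force between any of the fingers, the arm and chip1 above 1 N or contact force between any of the fingers, the arm and chip2 above 1 N or contact force between any of the fingers, the arm and chip3 above 1 N or contact force between any of the fingers, the arm and chip4 above 1 N or contact force between any of the fingers, the arm and chip5 above 1 N or contact force between any of the fingers, the arm and chip6 above 1 N).
It fails at once if another thing on the bench is moved by more than 50 mm (distance of any of bowl, blank, tin, mallet, sanding_block from where it was at the start of the episode above 0.05 m).
Of chip1, chip2, chip3, chip4, chip5, chip6 only 3 to 6 are there at a start; the rules pass over those that are not, and their reading is None.
At some moment in a run one of scraper, bottle1, bottle2 may be knocked a few centimetres aside while the robot is not near it.
Once in a run the grip may slacken for a moment while it holds something.
It also fails if it takes over 208 s, if anything falls off the work surface, if the arm or the gripper's body presses on something with over 40 N, if the wrist force passes 120 N, or if a joint passes its speed limit or range.

### The arm

A 7-joint arm with a two-finger parallel gripper is mounted at the origin on the work surface. World frame = base frame: x ahead of the robot, y to its left, z up, the work surface at z = 0. Lengths are in m, angles in rad, forces in N, time in s.
With the tool pointing down it reaches from about 0.35 to 0.9 m from the base axis. Payload 8.1 kg.
Tool frame: the origin (TCP) lies on the centre line of the jaws, within the pads' length; the fingertips stand 11 mm ahead of it and the grasp point (between the pads) lies 8 mm behind it (arm.nose_length is the distance from the TCP to the fingertips, in m); z points along the fingers, y is the line along which they close (so a half turn about z gives the same grasp; the last joint's range is limited). The gripper opens to 92 mm and grips with 3 to 60 N. Pads are 19 mm wide; open, the fingers measure 130 mm over their backs; the gripper's body (75 mm by 190 mm) begins 47 mm behind the grasp point.
Start: joints at [-0.103, 0.434, 0.025, 1.573, -0.012, 1.134, -0.075], TCP at [0.625, -0, 0.238] pointing down, gripper open.
Joint ranges: [-2.62, 2.62], [-0.44, 2.09], [-1.27, 1.32], [0.08, 2.57], [-1.32, 4.46], [0.12, 2], [-2.74, 2.74]. Speed limits (rad/s): [2.22, 2.22, 3.01, 3.01, 3.14, 3.14, 3.14].

### API

Orientations are given as a rotation vector (axis times angle).
In Python, from cell import arm gives the robot as it stands.
- The arm moves only by the tool jog_arm, never from a script. Its argument "moves" is a list of rows, each a list of 4 numbers: the shift along the tool's x, y, z in m, then the turn about the tool's z in rad. In form: [[tx, ty, tz, spin], ...]. A call has 1 to 20 rows; each row is the pose to reach, as a shift and turn from the pose commanded when the call began, along the tool's axes at that moment; what a row does not reach only later rows make up. A row lasts 1/8 s, in which the tool goes at most 62.5 mm and 10.7 degrees, less where a joint would pass 70% of its speed; a pose out of reach is approached as far as the arm can. A call with a gripper value outside its range is refused whole. "hand" is the finger opening in m, from 0 to 0.0918, set as the call begins (left out, the last holds). The fingers move at their own pace and stop on an object; "newtons" is the grip in N (left out, the last holds). Time passes only in rows, so rows that repeat a pose let the fingers close. It gives the time, the measured TCP pose, the force, the opening and the grip force at its end, in the units of the state.
- arm.observe(): the state, without advancing time (a new reading comes with each control period).
- arm.get_image(name): name is "scene" or "side" or "wrist"; returns a dict with "color" (384x512x3 uint8, red, green, blue), "z_map" (384x512 float32, m along the optical axis (not along the pixel's ray), 0 where there is no reading), "fx", "fy", "cx", "cy" (pixels), "rvec" (rotation vector, rad) and "tvec" (3), from world to camera coordinates, as OpenCV has them. Camera axes: x right, y down, z forward; pixel columns grow to the right and rows downward; lengths in m; the calibration is good to about 2 mm. A picture is of the moment at which its call begins.
- arm.sign_off(): hands the job in; it is judged then, once.
The state is a dict: "clock": time; "joints": joint angles; "dq": joint speeds; "joint_efforts": joint torques, N m; "position": TCP position; "ee_rot": TCP orientation; "force": force on the tool from outside, world axes, zero at the start; "ft_torque": the same for the moment, N m; "width": opening from 0.0 (shut) to 1.0 (fully open); "gripper_force": force on a finger pad.
Only numpy, scipy, OpenCV 4.12 (cv2) and the standard library are available. Lean on these libraries where they do the work, as an engineer would, in place of code of your own. Each camera call takes 0.05 s, during which the arm holds its last target. There are 200 camera calls.

## Working session

There is one attempt and no reset: what is moved stays moved. The work goes in short steps, Python scripts to look and compute and a tool call to move; the robot and the scene stay as the last step left them, time stands still between calls to the robot, and variables do not carry over. Pictures are saved under pics/ and viewed, at most 14 in all, crops included, and the job is handed in when it is done.

Besides the shell and the picture viewer there is one more tool, called after "Emit:" as name([rows], argument=value, ...), one row to a line, values as JSON. jog_arm: Moves the arm, as the interface text tells. Its arguments: {"type":"object","properties":{"moves":{"type":"array"},"hand":{"type":"number"},"newtons":{"type":"number"}},"required":["moves"]}

```bash
ls; mkdir -p pics
cat > h.py <<'E'
import numpy as np, cv2
from cell import arm
def pts(im):
    z=im["z_map"]; h,w=z.shape; u,v=np.meshgrid(np.arange(w),np.arange(h))
    c=np.stack([(u-im["cx"])/im["fx"]*z,(v-im["cy"])/im["fy"]*z,z],-1)
    R=cv2.Rodrigues(np.array(im["rvec"],float))[0]
    P=(c-np.array(im["tvec"]).ravel())@R
    P[z==0]=np.nan
    return P
def save(n,img): cv2.imwrite("pics/"+n,cv2.cvtColor(img,cv2.COLOR_RGB2BGR))
E
python3 - <<'E'
from h import *
for n in("scene","side","wrist"):
    im=arm.get_image(n); np.savez(n+".npz",**im)
    save(n+"0.png",im["color"])
    R=cv2.Rodrigues(np.array(im["rvec"],float))[0]; print(n,-R.T@np.array(im["tvec"]).ravel(),R[2])
print(arm.observe())
E
```

```text
pics
scene [1.10336381 0.32487036 0.90342572] [-0.57106631 -0.33832472 -0.74794362]
side [0.0484343  0.80702723 1.17653133] [ 0.2982132  -0.58937982 -0.75079978]
wrist [0.62403476 0.08358658 0.38408642] [-0.00207867 -0.30774929 -0.95146522]
{'clock': 0.15, 'joints': array([-0.10258245,  0.43507045,  0.02498533,  1.5738395 , -0.01158646,
        1.13401144, -0.07508325]), 'dq': array([ 9.06162846e-04, -2.88417600e-03, -5.65986857e-06, -3.83529107e-03,
       -5.79999006e-04,  2.63914928e-04, -1.70893684e-03]), 'joint_efforts': array([ 9.13879558e-04, -6.68263149e+01,  9.85680185e-01, -3.14695251e+01,
       -6.03506877e-02,  3.94195947e-02,  8.07748006e-05]), 'position': array([ 6.24644505e-01, -6.60798902e-05,  2.37139509e-01]), 'ee_rot': array([-2.22099681e+00, -2.22083385e+00,  1.44686577e-03]), 'force': array([-0.50477527, -0.0896017 , -0.56750847]), 'ft_torque': array([-0.00118905,  0.00988496, -0.01426118]), 'gripper_force': 0.0, 'width': 1.0017960696027743}
```

View pics/scene0.png

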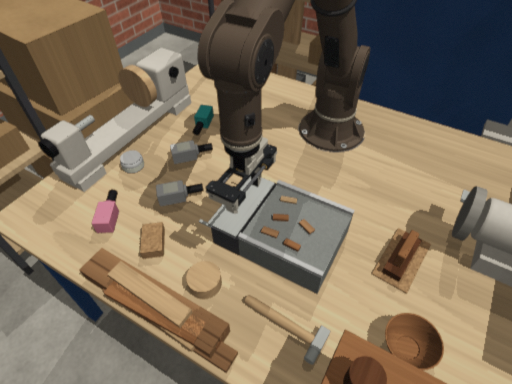

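View pics/side0.png

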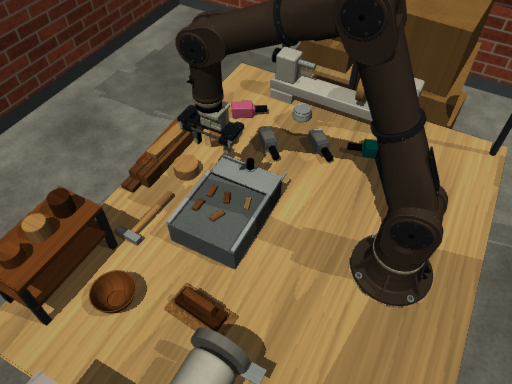

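Scene shows the plate with 5 chips, at (288,199), (280,217), (307,227), (270,232) and (291,244). The scraper is on its pad at (403,255), and the gate end is at about (235,205), partly hidden by the hand. The bottle candidates are grey at (183,153), grey at (172,192), pink at (105,215) and turquoise at (204,117). The two grey metal ones fit.

Run:
```python
from h import *
L={}
def rect(P,m,name):
    q=P[m]; 
    r=cv2.minAreaRect((q[:,:2]*1000).astype(np.float32)); print(name,len(q),np.round(r[0]),np.round(r[1]),round(r[2],1),"z",np.round(np.nanpercentile(q[:,2],[5,50,95]),3))
crops=[]
for n in("scene","side"):
    im=dict(np.load(n+".npz")); P=pts(im); C=im["color"]; hsv=cv2.cvtColor(C,cv2.COLOR_RGB2HSV); z=P[...,2]
    print(n)
    reg=lambda x0,x1,y0,y1:(P[...,0]>x0)&(P[...,0]<x1)&(P[...,1]>y0)&(P[...,1]<y1)
    bins=np.arange(0,.25,.005)
    grey=hsv[...,1]<60
    m=grey&(abs(z-.09)<.005)&reg(.3,1,-.5,.5); k,lab,st,ce=cv2.connectedComponentsWithStats(m.astype(np.uint8))
    for i in range(1,k):
        if st[i,4]>150: rect(P,lab==i,"plate?%s"%np.round(ce[i]))
    m=(hsv[...,1]>90)&(abs(z-.101)<.006)&reg(.3,1,-.5,.5); k,lab,st,ce=cv2.connectedComponentsWithStats(m.astype(np.uint8))
    for i in range(1,k):
        if st[i,4]>15: rect(P,lab==i,"chip%s"%np.round(ce[i]))
    # everything above bench
    m=(z>.018)&(z<.2)&reg(.2,1,-.6,.6); k,lab,st,ce=cv2.connectedComponentsWithStats(m.astype(np.uint8))
    for i in range(1,k):
        if st[i,4]>80: rect(P,lab==i,"obj%s"%np.round(ce[i]))
a=np.load("scene.npz")["color"][80:260,90:370]; b=np.load("side.npz")["color"][90:270,160:440]
save("c1.png",cv2.resize(np.vstack([a,b]),None,fx=1.6,fy=1.6,interpolation=cv2.INTER_CUBIC))
```

```text
scene
plate?[241. 210.] 1122 [542. -62.] [226.  92.] 0.8 z [0.085 0.087 0.089]
plate?[300. 227.] 4718 [535. 113.] [207. 240.] 1.0 z [0.086 0.089 0.092]
plate?[280. 258.] 180 [655. 116.] [  6. 240.] 1.8 z [0.086 0.09  0.095]
chip[288. 199.] 66 [475.  53.] [17. 45.] 14.0 z [0.096 0.098 0.101]
chip[280. 217.] 95 [544.  64.] [20. 42.] 27.6 z [0.096 0.1   0.102]
chip[307. 226.] 106 [534. 139.] [45. 21.] 66.1 z [0.096 0.098 0.101]
chip[270. 232.] 105 [602.  61.] [21. 45.] 4.4 z [0.096 0.099 0.102]
chip[292. 244.] 110 [608. 131.] [19. 43.] 0.4 z [0.097 0.1   0.103]
obj[121. 134.] 2802 [ 461. -587.] [ 34. 522.] 88.8 z [0.033 0.076 0.183]
obj[149.  94.] 242 [ 332. -582.] [35. 37.] 1.2 z [0.123 0.166 0.197]
obj[201. 120.] 280 [ 249. -439.] [115.  53.] 21.3 z [0.023 0.04  0.052]
obj[188. 150.] 529 [ 390. -373.] [ 58. 144.] 47.1 z [0.021 0.043 0.052]
obj[131. 160.] 362 [ 540. -521.] [72. 73.] 41.4 z [0.022 0.042 0.046]
obj[285. 230.] 9402 [540.  49.] [240. 370.] 1.0 z [0.038 0.088 0.101]
obj[176. 191.] 671 [ 565. -287.] [ 56. 144.] 45.8 z [0.022 0.046 0.052]
obj[484. 226.] 2890 [286. 540.] [180.
[... 1376 characters left out ...]
69. 141.] 416 [ 562. -287.] [ 54. 150.] 46.6 z [0.025 0.049 0.057]
obj[320. 142.] 437 [ 386. -374.] [ 56. 151.] 47.4 z [0.025 0.049 0.058]
obj[364. 146.] 312 [ 250. -438.] [107.  59.] 16.3 z [0.023 0.043 0.057]
obj[186. 166.] 490 [776. -39.] [90. 90.] 69.3 z [0.023 0.046 0.051]
obj[225. 209.] 7603 [541.  47.] [238. 375.] 1.2 z [0.038 0.091 0.104]
obj[143. 220.] 540 [774. 192.] [220.  90.] 88.8 z [0.019 0.026 0.03 ]
obj[ 70. 256.] 2807 [821. 463.] [ 69. 273.] 0.1 z [0.086 0.102 0.197]
obj[110. 288.] 1008 [672. 474.] [126. 130.] 38.2 z [0.02  0.039 0.057]
obj[200. 308.] 1032 [437. 393.] [ 52. 151.] 83.0 z [0.026 0.036 0.084]
obj[216. 362.] 2683 [286. 541.] [177. 116.] 3.9 z [0.103 0.179 0.194]
```

View pics/c1.png

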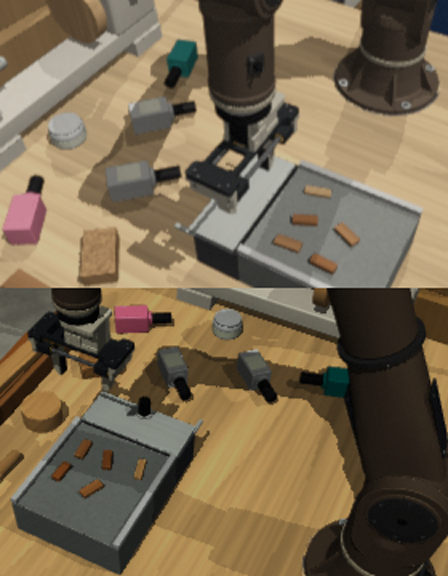

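The crop confirms two grey metal bottles, their caps pointing to -x+y. Pink and turquoise are decoys. The knob is at about side pixel (250,163).

Run:
```python
from h import *
for n in("scene","side","wrist"):
    im=dict(np.load(n+".npz")); P=pts(im); C=im["color"]; hsv=cv2.cvtColor(C,cv2.COLOR_RGB2HSV); z=P[...,2]
    m=(hsv[...,2]<70)&(P[...,0]>.45)&(P[...,0]<.63)&(P[...,1]>-.19)&(P[...,1]<-.03)&(z>.093)&(z<.14)
    print(n,m.sum(), np.round(np.nanpercentile(P[m],[2,50,98],axis=0),3).tolist() if m.sum() else "")
    for nm,(x,y) in dict(A=(.563,-.287),B=(.388,-.3735)).items():
        d=np.hypot(P[...,0]-x,P[...,1]-y)<.1
        for t,mm in(("cap",d&(hsv[...,2]<60)&(z>.015)&(z<.06)),("body",d&(hsv[...,2]>85)&(hsv[...,1]<70)&(z>.045)&(z<.06))):
            if mm.sum()>10:
                q=P[mm]; r=cv2.minAreaRect((q[:,:2]*1000).astype(np.float32)); print(nm,t,mm.sum(),[np.round(v) for v in r],np.round(np.percentile(q[:,2],[5,95]),3))
    # pad : z~6mm, ridge
    d=np.hypot(P[...,0]-.437,P[...,1]-.394)<.13
    mm=d&(z>.055)&(z<.1)
    if mm.sum()>10: print("ridge",[np.round(v,1) for v in cv2.minAreaRect((P[mm][:,:2]*1000).astype(np.float32))],np.percentile(P[mm][:,2],98))
    mm=d&(z>.0035)&(z<.012)
    mm=cv2.morphologyEx(mm.astype(np.uint8),cv2.MORPH_OPEN,np.ones((3,3)))>0
    if mm.sum()>10: print("pad",mm.sum(),[np.round(v,1) for v in cv2.minAreaRect((P[mm][:,:2]*1000).astype(np.float32))])
save("w0.png",np.load("wrist.npz")["color"])
```

```text
scene 1 [[0.535, -0.094, 0.126], [0.535, -0.094, 0.126], [0.535, -0.094, 0.126]]
A cap 110 [array([ 536., -252.]), array([20., 49.]), np.float64(45.0)] [0.025 0.04 ]
A body 346 [array([ 585., -307.]), array([54., 88.]), np.float64(46.0)] [0.047 0.053]
B cap 103 [array([ 328., -372.]), array([112.,  47.]), np.float64(45.0)] [0.022 0.039]
B body 252 [array([ 411., -395.]), array([56., 84.]), np.float64(48.0)] [0.047 0.053]
ridge [array([406.9, 421. ]), array([ 70.6, 174.9]), np.float64(49.7)] 0.09408203852970068
pad 409 [array([439.4, 397.1]), array([ 98.6, 182.2]), np.float64(84.0)]
side 89 [[0.529, -0.105, 0.094], [0.54, -0.087, 0.119], [0.559, -0.076, 0.135]]
A cap 193 [array([ 562., -284.]), array([ 50., 145.]), np.float64(44.0)] [0.019 0.05 ]
A body 82 [array([ 585., -312.]), array([45., 60.]), np.float64(62.0)] [0.05  0.058]
B cap 232 [array([ 373., -363.]), array([162., 103.]), np.float64(4.0)] [0.018 0.051]
B body 97 [array([ 411., -400.]), array([41., 79.]), np.float64(41.0)] [0.05  0.058]
ridge [array([436. , 392.3]), array([ 26.4, 101.3]), np.float64(83.0)] 0.08573064716514789
pad 705 [array([433.9, 397. ]), array([103.9, 189.5]), np.float64(83.8)]
wrist 265 [[0.541, -0.096, 0.093], [0.548, -0.083, 0.112], [0.553, -0.08, 0.128]]
A cap 402 [array([ 532., -252.]), array([20., 53.]), np.float64(45.0)] [0.022 0.04 ]
```

View pics/w0.png

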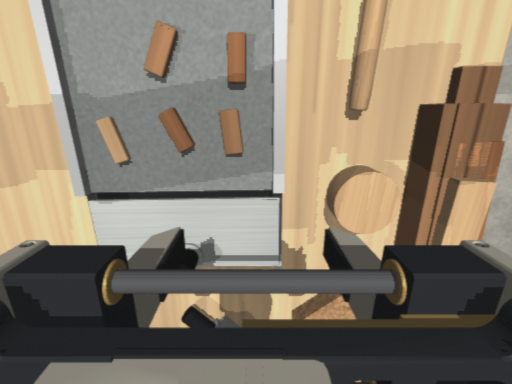

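Emit:
jog_arm([
  [-0.045,-0.042,0,0],
  [-0.091,-0.084,0,0],
  [-0.091,-0.084,0.03,0],
  [-0.091,-0.084,0.06,0],
  [-0.091,-0.084,0.09,0],
  [-0.091,-0.084,0.11,0],
  [-0.091,-0.084,0.13,0],
  [-0.091,-0.084,0.13,0],
], hand=0.0918)

```text
clock: 1.15
position: [0.5398, -0.0909, 0.1064]
ee_rot: [-2.22, -2.22, 0.003]
force: [-0.8, 0.4, 0.1]
width: 0.997
gripper_force: 0.0
```

Emit:
jog_arm([
  [0,0,0,0],
  [0,0,0,0],
  [0,0,0,0],
  [0,0,0,0],
  [0,0,0,0],
  [0,0,0,0],
], hand=0, newtons=30)

```text
clock: 1.9
position: [0.541, -0.091, 0.1078]
ee_rot: [2.222, 2.221, 0.0]
force: [-0.9, 0.1, 0.1]
width: 0.392
gripper_force: 0.0
```

Emit:
jog_arm([
  [0,0,0,0],
  [0,0,0,0],
  [0,0,0,0],
  [-0.015,0,0,0],
  [-0.03,0.0005,0,0],
  [-0.045,0.001,0,0],
  [-0.06,0.001,0,0],
  [-0.075,0.0015,0,0],
  [-0.087,0.0015,0,0],
  [-0.089,0.0015,0,0],
  [-0.089,0.0015,0,0],
  [-0.089,0.0015,0,0],
  [-0.089,0.0015,0,0],
])

```text
clock: 3.52
position: [0.5435, -0.169, 0.1075]
ee_rot: [-2.206, -2.225, -0.011]
force: [-0.1, 31.0, 4.7]
width: 0.276
gripper_force: 30.0
```

Emit:
jog_arm([
  [0.008,0,0,0],
  [0.008,0,0,0],
  [0.008,0,0,0],
])

```text
clock: 3.9
position: [0.5434, -0.1688, 0.1076]
ee_rot: [-2.217, -2.223, -0.004]
force: [4.2, 10.7, -1.9]
width: 0.277
gripper_force: 30.0
```

Run:
```python
from h import *
im=arm.get_image("side"); a=im["color"][110:270,130:330]; save("g1.png",cv2.resize(a,None,fx=3,fy=3))
P=pts(im);hsv=cv2.cvtColor(im["color"],cv2.COLOR_RGB2HSV);z=P[...,2]
m=(hsv[...,1]<60)&(abs(z-.088)<.008)&(P[...,0]>.43)&(P[...,0]<.66)&(P[...,1]<0)&(P[...,1]>-.3); print(np.nanpercentile(P[m][:,1],[1,5,50,99]),arm.observe()["force"],arm.observe()["position"])
```

```text
[-0.18385302 -0.17637634 -0.12478141 -0.00094849] [ 4.87423285 10.76657944 -3.44899473] [ 0.54346567 -0.1688142   0.10758297]
```

View pics/g1.png

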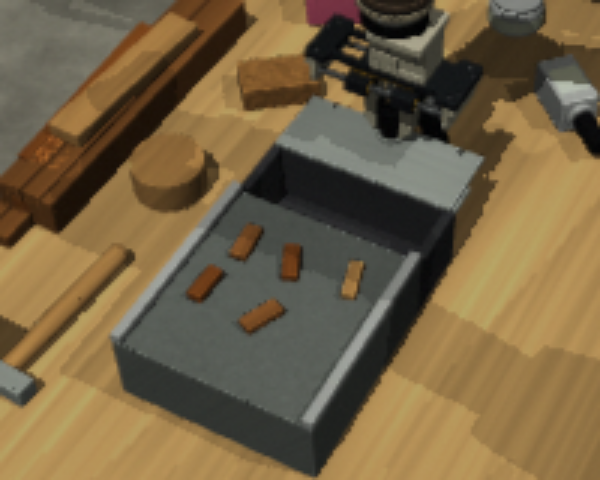

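Emit:
jog_arm([
  [0.003,0,0,0],
  [0.003,0,0,0],
  [0.003,0,0,0],
  [0.003,0,0,0],
  [0.003,0,0,0],
  [0.003,0,-0.05,0],
  [0.003,0,-0.1,0],
  [0.05,0,-0.14,-0.18],
  [0.11,-0.02,-0.14,-0.36],
  [0.17,-0.03,-0.14,-0.54],
  [0.23,-0.045,-0.14,-0.72],
  [0.29,-0.06,-0.14,-0.9],
  [0.35,-0.075,-0.14,-1.08],
  [0.41,-0.09,-0.14,-1.26],
  [0.47,-0.1,-0.14,-1.449],
  [0.53,-0.106,-0.14,-1.449],
  [0.565,-0.106,-0.14,-1.449],
  [0.565,-0.106,-0.14,-1.449],
], hand=0.0918)

```text
clock: 6.2
position: [0.4352, 0.396, 0.2474]
ee_rot: [-0.185, -3.135, -0.002]
force: [0.8, -0.8, 0.7]
width: 1.003
gripper_force: 0.0
```

Run:
```python
from h import *
from scipy.spatial.transform import Rotation as Ro
for n in ("side","scene"):
    im=arm.get_image(n); np.savez(n+"1.npz",**im)
    P=pts(im);hsv=cv2.cvtColor(im["color"],cv2.COLOR_RGB2HSV);z=P[...,2]
    m=(hsv[...,1]<60)&(abs(z-.088)<.008)&(P[...,0]>.46)&(P[...,0]<.62)&(P[...,1]<-.04)&(P[...,1]>-.3); print(np.nanpercentile(P[m][:,1],[0,1,5,95,99,100]),m.sum())
    m=(hsv[...,2]<70)&(P[...,0]>.45)&(P[...,0]<.63)&(P[...,1]>-.25)&(P[...,1]<-.1)&(z>.1)&(z<.14)
    print(n,m.sum(), np.round(np.nanpercentile(P[m],[2,50,98],axis=0),3).tolist() if m.sum() else "")
    d=np.hypot(P[...,0]-.437,P[...,1]-.394)<.12
    m=d&(z>.055)&(z<.1)
    if m.sum()>10: print("ridge",[np.round(v,1) for v in cv2.minAreaRect((P[m][:,:2]*1000).astype(np.float32))],np.percentile(P[m][:,2],98))
s=arm.observe(); print(s["position"],Ro.from_rotvec(s["ee_rot"]).as_matrix().round(3))
```

```text
[-0.18916789 -0.18548696 -0.17993588 -0.09324687 -0.09095631 -0.08736084] 905
side 67 [[0.531, -0.179, 0.101], [0.54, -0.161, 0.123], [0.552, -0.154, 0.132]]
ridge [array([436.4, 392.9]), array([25.4, 99.9]), np.float64(83.1)] 0.08611310503531569
[-0.18541369 -0.18195594 -0.17692277 -0.09313601 -0.09065534 -0.08827292] 1219
scene 83 [[0.536, -0.172, 0.101], [0.55, -0.161, 0.122], [0.557, -0.153, 0.129]]
ridge [array([411. , 414.1]), array([ 68. , 161.8]), np.float64(52.4)] 0.08275453872595114
[0.43659906 0.3924288  0.24737122] [[-0.993  0.121 -0.   ]
 [ 0.121  0.993 -0.001]
 [ 0.    -0.001 -1.   ]]
```

Emit:
jog_arm([
  [0,0,0.05,0],
  [0,0,0.1,0],
  [0,0,0.14,0],
  [0,0,0.17,0],
  [0,0,0.19,0],
  [0,0,0.191,0],
  [0,0,0.191,0],
])

```text
clock: 7.18
position: [0.4374, 0.3925, 0.0577]
ee_rot: [0.193, 3.135, 0.001]
force: [0.5, -0.5, 0.2]
width: 0.999
gripper_force: 0.0
```

Emit:
jog_arm([
  [0,0,0,0],
  [0,0,0,0],
  [0,0,0,0],
  [0,0,0,0],
  [0,0,0,0],
  [0,0,0,0],
  [0,0,0,0],
  [0,0,0,0],
  [0,0,0,0],
  [0,0,0,0],
], hand=0, newtons=50)

```text
clock: 8.43
position: [0.4365, 0.3929, 0.0566]
ee_rot: [-0.191, -3.136, 0.0]
force: [0.3, 0.8, -2.2]
width: 0.257
gripper_force: 50.0
```

Emit:
jog_arm([
  [0,0,-0.04,0],
  [0,0,-0.08,0],
  [0,0,-0.12,0],
  [0,0,-0.15,-0.04],
  [-0.025,-0.045,-0.15,-0.08],
  [-0.05,-0.09,-0.15,-0.12],
  [-0.075,-0.14,-0.15,-0.141],
  [-0.0955,-0.1835,-0.15,-0.141],
  [-0.0955,-0.1835,-0.15,-0.141],
  [-0.0955,-0.1835,-0.15,-0.141],
])

```text
clock: 9.68
position: [0.5087, 0.1996, 0.2067]
ee_rot: [0.03, -3.141, -0.001]
force: [-0.7, 1.5, -2.0]
width: 0.257
gripper_force: 50.0
```

Run:
```python
from h import *
from scipy.spatial.transform import Rotation as Ro
s=arm.observe(); print(s["position"],s["width"],s["force"],Ro.from_rotvec(s["ee_rot"]).as_matrix().round(3)[:2])
for n in ("side","scene"):
    im=arm.get_image(n); P=pts(im); z=P[...,2]; hsv=cv2.cvtColor(im["color"],cv2.COLOR_RGB2HSV)
    m=(abs(P[...,0]-.51)<.11)&(abs(P[...,1]-.2)<.06)&(z>.16)&(z<.19)&(hsv[...,1]>100)
    print(n,m.sum(),[np.round(v,1) for v in cv2.minAreaRect((P[m][:,:2]*1000).astype(np.float32))],np.nanpercentile(z[m],[5,95]))
    save("s_%s.png"%n,im["color"])
```

```text
[0.50871725 0.1996056  0.20669423] 0.25656238173232415 [-0.65616888  1.48284007 -2.03648801] [[-1.    -0.019 -0.   ]
 [-0.019  1.     0.   ]]
side 391 [array([474.6, 198.7]), array([83.3, 53.5]), np.float64(0.4)] [0.16361773 0.18629966]
scene 438 [array([508.6, 201.1]), array([152.9,  49.8]), np.float64(1.0)] [0.16700095 0.18265837]
```

View pics/s_scene.png

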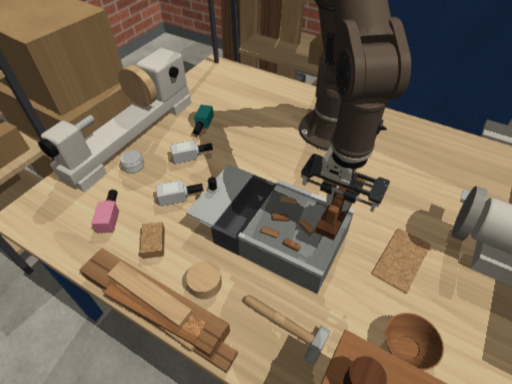

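The scraper is held level at (330,220) above the plate's +y end, the pad is clear and the trough is open.

Emit:
jog_arm([
  [0,0,0.03,0],
  [0,0,0.05,0],
  [0,0,0.06,0],
  [0,0,0.064,0],
  [0,0,0.066,0],
  [0,0,0.066,0],
])

```text
clock: 10.52
position: [0.5093, 0.1995, 0.1412]
ee_rot: [-0.03, 3.141, 0.0]
force: [-0.9, 0.2, -1.8]
width: 0.257
gripper_force: 50.0
```

Emit:
jog_arm([
  [0,0,0.002,0],
  [0,-0.015,0.002,0],
  [0,-0.03,0.002,0],
  [0,-0.045,0.002,0],
  [0,-0.06,0.002,0],
  [0,-0.075,0.002,0],
  [0,-0.09,0.002,0],
  [0,-0.105,0.002,0],
  [0,-0.12,0.002,0],
  [0,-0.135,0.002,0],
  [0,-0.15,0.002,0],
  [0,-0.16,0.002,0],
  [0,-0.17,0.002,0],
  [0,-0.18,0.002,0],
  [0,-0.188,0.002,0],
  [0,-0.194,0.002,0],
  [0,-0.194,0.002,0],
  [0,-0.194,0.002,0],
])

```text
clock: 12.78
position: [0.5145, 0.0061, 0.1405]
ee_rot: [-0.03, 3.137, 0.002]
force: [0.5, 2.9, 8.5]
width: 0.259
gripper_force: 50.0
```

Run:
```python
from h import *
a=[arm.get_image(n)["color"] for n in("scene","side")]
save("p1.png",cv2.resize(np.hstack([a[0][150:300,180:370],a[1][120:270,150:310]]),None,fx=2.2,fy=2.2))
print(arm.observe()["position"],arm.observe()["force"])
```

```text
[0.51449703 0.00614329 0.14050404] [0.59181943 2.02922902 8.0552627 ]
```

View pics/p1.png

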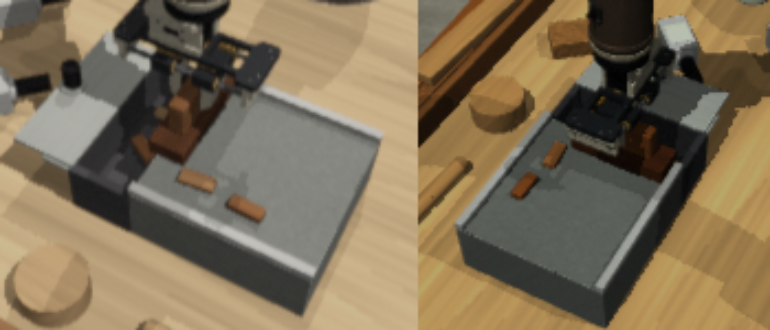

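Pass 1 cleared the left lane. Two chips remain near the +x rim.

Emit:
jog_arm([
  [0,0,-0.03,0],
  [0,0.03,-0.06,0],
  [-0.02,0.08,-0.06,0],
  [-0.05,0.14,-0.06,0],
  [-0.05,0.194,-0.06,0],
  [-0.05,0.194,-0.06,0],
  [-0.05,0.194,-0.03,0],
  [-0.05,0.194,-0.01,0],
  [-0.05,0.194,-0.004,0],
  [-0.05,0.194,0,0],
  [-0.05,0.194,0,0],
])

```text
clock: 14.25
position: [0.5591, 0.1998, 0.1406]
ee_rot: [-0.029, 3.141, -0.001]
force: [-5.2, -1.7, 7.8]
width: 0.256
gripper_force: 50.0
```

Emit:
jog_arm([
  [0,-0.015,0,0],
  [0,-0.03,0,0],
  [0,-0.045,0,0],
  [0,-0.06,0,0],
  [0,-0.075,0,0],
  [0,-0.09,0,0],
  [0,-0.105,0,0],
  [0,-0.12,0,0],
  [0,-0.135,0,0],
  [0,-0.15,0,0],
  [0,-0.16,0,0],
  [0,-0.17,0,0],
  [0,-0.18,0,0],
  [0,-0.188,0,0],
  [0,-0.196,0,0],
  [0,-0.196,0,0],
])

```text
clock: 16.25
position: [0.5642, 0.0034, 0.1405]
ee_rot: [-0.028, 3.138, 0.001]
force: [0.9, 1.4, 7.3]
width: 0.26
gripper_force: 50.0
```

Emit:
jog_arm([
  [0,0,-0.03,0],
  [0,0.03,-0.06,0],
  [0,0.08,-0.06,0],
  [0,0.13,-0.07,0],
  [0,0.18,-0.08,0],
  [0,0.22,-0.08,0],
  [0,0.22,-0.08,0],
])

```text
clock: 17.12
position: [0.5578, 0.2275, 0.2193]
ee_rot: [-0.038, 3.141, 0.003]
force: [0.1, -0.0, -2.4]
width: 0.256
gripper_force: 50.0
```

Run:
```python
from h import *
for n in("scene","side"):
    im=arm.get_image(n); P=pts(im); z=P[...,2]; hsv=cv2.cvtColor(im["color"],cv2.COLOR_RGB2HSV)
    m=(abs(P[...,0]-.54)<.11)&(P[...,1]<.2)&(P[...,1]>-.1)&(z>-.01)&(z<.115)&(hsv[...,1]>100)
    k,lab,st,ce=cv2.connectedComponentsWithStats(m.astype(np.uint8))
    for i in range(1,k):
        if st[i,4]>8:q=P[lab==i]; print(n,st[i,4],ce[i].round(),np.round(np.mean(q,0),3),"zmax",q[:,2].max().round(3),"y",q[:,1].min().round(3),q[:,1].max().round(3))
    if n=="scene": a=im["color"]
    else: b=im["color"]
save("p2.png",cv2.resize(np.hstack([a[150:300,180:370],b[120:270,150:310]]),None,fx=2.2,fy=2.2))
s=arm.observe(); print(s["position"],s["force"],s["width"],s["clock"])
```

```text
scene 45 [256. 202.] [ 0.473 -0.057  0.014] zmax 0.018 y -0.077 -0.039
scene 103 [247. 216.] [ 0.534 -0.054  0.015] zmax 0.02 y -0.086 -0.037
side 23 [224. 177.] [ 0.632 -0.063  0.027] zmax 0.092 y -0.083 -0.007
side 23 [249. 187.] [ 0.533 -0.072  0.019] zmax 0.023 y -0.093 -0.062
side 11 [265. 193.] [ 0.472 -0.074  0.017] zmax 0.021 y -0.083 -0.068
[0.55879409 0.22300629 0.21867893] [ 0.23881853  0.25337576 -2.30130413] 0.26100752274880645 17.225
```

View pics/p2.png

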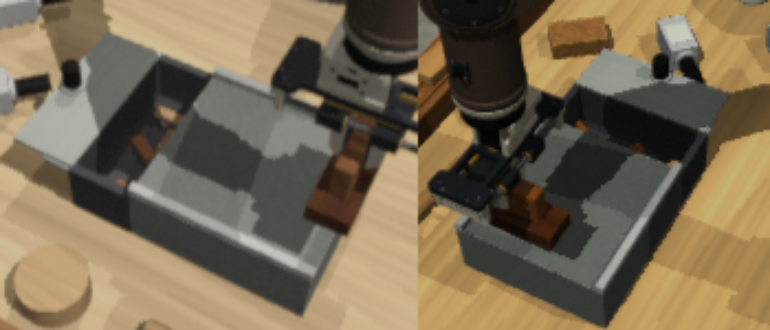

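Emit:
jog_arm([
  [0.04,0.06,0,0],
  [0.08,0.12,0,0.05],
  [0.119,0.174,0,0.1],
  [0.119,0.174,0.03,0.141],
  [0.119,0.174,0.07,0.141],
  [0.119,0.174,0.11,0.141],
  [0.119,0.174,0.14,0.141],
  [0.119,0.174,0.155,0.141],
  [0.119,0.174,0.158,0.141],
  [0.119,0.174,0.161,0.141],
  [0.119,0.174,0.161,0.141],
])

```text
clock: 18.6
position: [0.4368, 0.3962, 0.0586]
ee_rot: [0.192, 3.135, 0.002]
force: [0.0, -0.4, -1.8]
width: 0.258
gripper_force: 50.0
```

Emit:
jog_arm([
  [0,0,0.0015,0],
  [0,0,0.0015,0],
  [0,0,0.0015,0],
])

```text
clock: 18.98
position: [0.4365, 0.3961, 0.0566]
ee_rot: [0.191, 3.135, 0.001]
force: [-0.4, 0.4, 0.4]
width: 0.257
gripper_force: 50.0
```

Emit:
jog_arm([
  [0,0,0,0],
  [0,0,0,0],
  [0,0,0,0],
  [0,0,0,0],
  [0,0,0,0],
  [0,0,-0.04,0],
  [0,0,-0.08,0],
  [0,0,-0.14,0],
  [0,0,-0.2,0],
  [0,0,-0.24,0],
], hand=0.0918)

```text
clock: 20.23
position: [0.4364, 0.3964, 0.2995]
ee_rot: [0.191, 3.134, 0.004]
force: [1.1, 0.4, 0.1]
width: 1.003
gripper_force: 0.0
```

Emit:
jog_arm([
  [-0.02,-0.06,0,0.18],
  [-0.04,-0.115,0,0.36],
  [-0.06,-0.17,0,0.54],
  [-0.08,-0.225,0,0.72],
  [-0.095,-0.28,0,0.9],
  [-0.115,-0.335,0,1.08],
  [-0.13,-0.39,0,1.26],
  [-0.15,-0.445,0,1.43],
  [-0.168,-0.5,0,1.449],
  [-0.168,-0.5,0,1.449],
  [-0.168,-0.5,0,1.449],
])

```text
clock: 21.6
position: [0.5421, -0.1201, 0.2961]
ee_rot: [-2.221, -2.221, -0.0]
force: [0.2, -0.5, -0.2]
width: 1.001
gripper_force: 0.0
```

Run:
```python
from h import *
from scipy.spatial.transform import Rotation as Ro
s=arm.observe(); print(s["position"],s["joints"].round(2),Ro.from_rotvec(s["ee_rot"]).as_matrix().round(3)[:2])
for n in("scene","side","wrist"):
    im=arm.get_image(n); P=pts(im); z=P[...,2]; hsv=cv2.cvtColor(im["color"],cv2.COLOR_RGB2HSV)
    m=(abs(P[...,0]-.54)<.11)&(P[...,1]<.23)&(P[...,1]>-.1)&(z>-.01)&(z<.115)&(hsv[...,1]>90)
    k,lab,st,ce=cv2.connectedComponentsWithStats(m.astype(np.uint8))
    for i in range(1,k):
        if st[i,4]>8:q=P[lab==i]; print(n,st[i,4],ce[i].round(),np.round(np.mean(q,0),3),"zmax",q[:,2].max().round(3),"y",q[:,1].min().round(3),q[:,1].max().round(3))
    m=(hsv[...,2]<70)&(P[...,0]>.5)&(P[...,0]<.58)&(P[...,1]>-.25)&(P[...,1]<-.12)&(z>.11)&(z<.14)
    if m.sum():print(n,m.sum(), np.round(np.nanpercentile(P[m],[2,50,98],axis=0),3).tolist())
save("w2.png",im["color"])
```

```text
[ 0.54206614 -0.12012105  0.29605891] [ 0.13  0.28 -0.02  1.66  0.    1.21  0.12] [[-0.     1.    -0.   ]
 [ 1.     0.     0.001]]
scene 61 [256. 202.] [ 0.47  -0.06   0.013] zmax 0.018 y -0.083 -0.04
scene 107 [247. 216.] [ 0.534 -0.054  0.014] zmax 0.019 y -0.085 -0.037
scene 12 [235. 232.] [ 0.606 -0.052  0.018] zmax 0.025 y -0.063 -0.044
scene 63 [[0.535, -0.174, 0.111], [0.549, -0.162, 0.124], [0.557, -0.154, 0.128]]
side 24 [224. 177.] [ 0.635 -0.067  0.023] zmax 0.03 y -0.09 -0.055
side 26 [249. 187.] [ 0.531 -0.067  0.025] zmax 0.096 y -0.089 -0.006
side 12 [265. 193.] [ 0.473 -0.075  0.016] zmax 0.022 y -0.082 -0.067
side 57 [[0.531, -0.177, 0.111], [0.541, -0.163, 0.127], [0.556, -0.154, 0.134]]
wrist 401 [280. 102.] [ 0.58  -0.026  0.016] zmax 0.018 y -0.04 -0.013
wrist 390 [235. 108.] [ 0.511 -0.034  0.016] zmax 0.019 y -0.045 -0.024
wrist 302 [208. 122.] [ 0.469 -0.056  0.016] zmax 0.018 y -0.081 -0.033
wrist 342 [252. 124.] [ 0.538 -0.058  0.017] zmax 0.02 y -0.082 -0.037
wrist 253 [307. 125.] [ 0.623 -0.058  0.023] zmax 0.027 y -0.075 -0.044
wrist 344 [[0.531, -0.177, 0.111], [0.543, -0.163, 0.128], [0.553, -0.154, 0.129]]
```

View pics/w2.png

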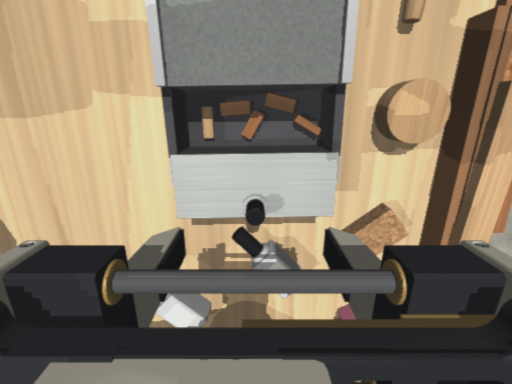

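All five chips lie on the trough floor (rows 100–125) and the plate is clear. The knob is at (255,210).

Emit:
jog_arm([
  [-0.045,0.001,0.02,0],
  [-0.046,0.001,0.07,0],
  [-0.046,0.001,0.12,0],
  [-0.046,0.001,0.16,0],
  [-0.046,0.001,0.18,0],
  [-0.046,0.001,0.189,0],
  [-0.046,0.001,0.189,0],
])

```text
clock: 22.62
position: [0.5434, -0.1661, 0.1073]
ee_rot: [-2.22, -2.222, -0.0]
force: [0.3, -0.3, 0.4]
width: 0.996
gripper_force: 0.0
```

Emit:
jog_arm([
  [0,0,0,0],
  [0,0,0,0],
  [0,0,0,0],
  [0,0,0,0],
  [0,0,0,0],
  [0,0,0,0],
  [0,0,0,0],
  [0,0,0,0],
  [0,0,0,0],
  [0.015,0,0,0],
  [0.03,-0.0005,0,0],
  [0.045,-0.001,0,0],
  [0.06,-0.001,0,0],
  [0.075,-0.0015,0,0],
  [0.085,-0.0015,0,0],
  [0.09,-0.0015,0,0],
  [0.092,-0.0015,0,0],
  [0.092,-0.0015,0,0],
  [0.092,-0.0015,0,0],
], hand=0, newtons=30)

```text
clock: 25.0
position: [0.5419, -0.0816, 0.1073]
ee_rot: [2.223, 2.211, -0.006]
force: [3.9, -20.3, -4.7]
width: 0.277
gripper_force: 30.0
```

Emit:
jog_arm([
  [-0.006,0,0,0],
  [-0.006,0,0,0],
  [-0.006,0,0,0],
  [-0.006,0,0,0],
  [-0.006,0,0,0],
  [-0.006,0,0,0],
  [-0.006,0,-0.05,0],
  [-0.006,0,-0.1,0],
  [-0.006,0,-0.16,0],
  [-0.006,0,-0.2,0],
], hand=0.0918)

```text
clock: 26.25
position: [0.5421, -0.0808, 0.3103]
ee_rot: [2.22, 2.22, 0.003]
force: [0.9, 0.1, -0.6]
width: 1.002
gripper_force: 0.0
```

```bash
cat > b.py <<'E'
from h import *
s=arm.observe(); print(s["position"],s["clock"])
for n in("scene","side","wrist"):
    im=arm.get_image(n); P=pts(im); z=P[...,2]; hsv=cv2.cvtColor(im["color"],cv2.COLOR_RGB2HSV); save("b_%s.png"%n,im["color"])
    m=(hsv[...,1]<60)&(abs(z-.088)<.006)&(P[...,0]>.46)&(P[...,0]<.62)&(P[...,1]<-.02)&(P[...,1]>-.3)
    if m.sum(): print(n,"gate y",np.nanpercentile(P[m][:,1],[1,99]))
    m=(z>.018)&(z<.07)&(P[...,0]>.3)&(P[...,0]<.7)&(P[...,1]<-.17)&(P[...,1]>-.5); k,lab,st,ce=cv2.connectedComponentsWithStats(m.astype(np.uint8))
    for i in range(1,k):
        if st[i,4]>80:
            q=P[lab==i];r=cv2.minAreaRect((q[:,:2]*1000).astype(np.float32)); print(n,ce[i].round(),[np.round(v,1) for v in r],np.percentile(q[:,2],98).round(3), hsv[lab==i].mean(0).round())
    d=np.hypot(P[...,0]-.437,P[...,1]-.394)<.12
    m=d&(z>.055)&(z<.1)
    if m.sum()>10: print(n,"ridge",[np.round(v,1) for v in cv2.minAreaRect((P[m][:,:2]*1000).astype(np.float32))])
E
python3 b.py
```

```text
[ 0.54213235 -0.08083257  0.3102847 ] 26.25
scene gate y [-0.09758424 -0.02057309]
scene [188. 150.] [array([ 389.8, -373.2]), array([ 57.6, 144.8]), np.float64(46.2)] 0.053 [ 26.  20. 116.]
scene [137. 163.] [array([ 539.3, -491.7]), array([16.1, 58.4]), np.float64(89.9)] 0.046 [25. 17. 83.]
scene [176. 191.] [array([ 565.2, -286.5]), array([ 55.5, 144.2]), np.float64(45.1)] 0.053 [ 30.  20. 109.]
scene ridge [array([438.3, 396.1]), array([ 24. , 100.1]), np.float64(83.2)]
side gate y [-0.10000436 -0.02040497]
side [299. 115.] [array([ 533.4, -491.7]), array([58. , 15.7]), np.float64(0.7)] 0.051 [44. 21. 50.]
side [269. 141.] [array([ 561.9, -287.3]), array([ 53.3, 151.8]), np.float64(45.6)] 0.059 [48. 29. 76.]
side [320. 142.] [array([ 388.4, -376.4]), array([ 55. , 151.3]), np.float64(49.5)] 0.059 [47. 25. 82.]
side ridge [array([436.3, 395.1]), array([ 25.3, 100.1]), np.float64(83.7)]
wrist gate y [-0.09809389 -0.02116573]
wrist [252. 258.] [array([ 548.6, -267.3]), array([ 34. , 102.3]), np.float64(56.4)] 0.048 [67. 18. 50.]
wrist [280. 299.] [array([ 593. , -335.8]), array([33.4, 68. ]), np.float64(87.7)] 0.053 [ 35.   9. 191.]
wrist [181. 314.] [array([ 408.7, -374.2]), array([49.2, 99.6]), np.float64(81.3)] 0.053 [ 42.   5. 136.]
```

Emit:
jog_arm([
  [-0.05,0,0,-0.16],
  [-0.1,-0.005,0,-0.32],
  [-0.15,-0.01,0,-0.48],
  [-0.174,-0.0105,0,-0.64],
  [-0.174,-0.0105,0.04,-0.785],
  [-0.174,-0.0105,0.09,-0.785],
  [-0.174,-0.0105,0.14,-0.785],
  [-0.174,-0.0105,0.2,-0.785],
  [-0.174,-0.0105,0.24,-0.785],
  [-0.174,-0.0105,0.27,-0.785],
  [-0.174,-0.0105,0.285,-0.785],
  [-0.174,-0.0105,0.292,-0.785],
  [-0.174,-0.0105,0.292,-0.785],
])

```text
clock: 28.02
position: [0.5314, -0.2549, 0.0154]
ee_rot: [1.203, 2.902, 0.0]
force: [-0.3, 0.0, 1.4]
width: 1.0
gripper_force: 0.0
```

Emit:
jog_arm([
  [0,0,0,0],
  [0,0,0,0],
  [0,0,0,0],
  [0,0,0,0],
  [0,0,0,0],
  [0,0,0,0],
  [0,0,0,0],
  [0,0,0,0],
  [0,0,0,0],
  [0,0,0,0],
], hand=0, newtons=15)

```text
clock: 29.28
position: [0.5311, -0.2549, 0.0152]
ee_rot: [-1.203, -2.902, 0.0]
force: [-0.6, -0.4, -0.6]
width: 0.298
gripper_force: 15.0
```

Emit:
jog_arm([
  [-0.002,0,-0.011,0],
  [-0.006,0,-0.021,0],
  [-0.01,0,-0.031,0],
  [-0.015,0,-0.04,0],
  [-0.021,0,-0.049,0],
  [-0.0275,0,-0.057,0],
  [-0.035,0,-0.065,0],
  [-0.0425,0,-0.072,0],
  [-0.051,0,-0.078,0],
  [-0.06,0,-0.084,0],
  [-0.07,0,-0.089,0],
  [-0.079,0,-0.093,0],
  [-0.089,0,-0.096,0],
  [-0.099,0,-0.098,0],
  [-0.11,0,-0.099,0],
  [-0.12,0,-0.0995,0],
  [-0.13,0,-0.099,0],
  [-0.14,0,-0.098,0],
  [-0.14,0,-0.098,0],
])

```text
clock: 31.65
position: [0.6304, -0.3545, 0.1128]
ee_rot: [-1.204, -2.902, 0.0]
force: [-1.0, 0.4, -3.7]
width: 0.304
gripper_force: 15.0
```

Run:
```python
from h import *
a=[arm.get_image(n)["color"] for n in("scene","side")]
save("u1.png",cv2.resize(np.hstack([a[0][110:270,100:290],a[1][70:230,180:370]]),None,fx=2.1,fy=2.1))
```

```text
(no output)
```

View pics/u1.png

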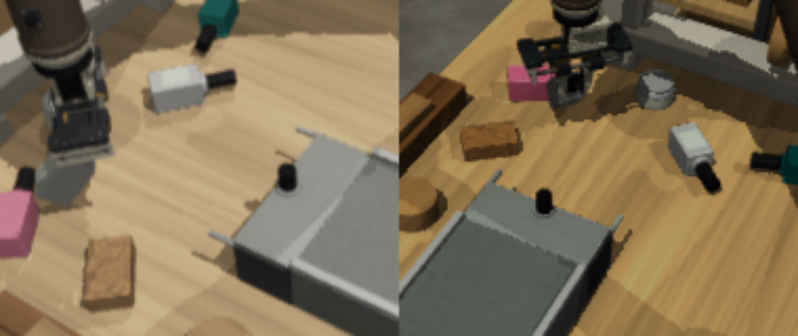

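```bash
cat > t.py <<'E'
from h import *
s=arm.observe(); p=s["position"]; print(p,s["force"].round(1),s["width"])
for n in("scene","side"):
    im=arm.get_image(n); P=pts(im); hsv=cv2.cvtColor(im["color"],cv2.COLOR_RGB2HSV)
    m=(np.hypot(P[...,0]-p[0],P[...,1]-p[1])<.12)&(P[...,2]>.004)&(P[...,2]<p[2]+.0)&(hsv[...,1]<60)
    m=cv2.erode(m.astype(np.uint8),np.ones((2,2)))>0
    q=P[m]
    if len(q)<20: print(n,len(q));continue
    a=np.array([-.707,.707,0]); b=np.array([.707,.707,0]); e=q-p
    f=np.stack([e@a,e@b,q[:,2]],1)*1000
    print(n,len(q),"along/across/z pct",np.percentile(f,[2,50,98],axis=0).round().tolist())
    for z0 in range(0,int(p[2]*1000),10):
        g=f[(f[:,2]>=z0)&(f[:,2]<z0+10)]
        if len(g)>3: print(z0,len(g),np.percentile(g[:,0],[5,95]).round(),np.percentile(g[:,1],[5,95]).round())
E
python3 t.py
```

```text
[ 0.62997578 -0.35365562  0.11297282] [-0.3  0.9 -2.8] 0.30226854427247124
scene 406 along/across/z pct [[-109.0, -32.0, 28.0], [-58.0, 26.0, 70.0], [-10.0, 29.0, 98.0]]
20 14 [-109.  -56.] [-43.  29.]
30 29 [-114.  -48.] [-39.  29.]
40 36 [-81. -40.] [25. 29.]
50 57 [-94. -31.] [-2. 28.]
60 68 [-89. -25.] [-7. 29.]
70 72 [-81. -16.] [-5. 29.]
80 79 [-69.  -8.] [-4. 29.]
90 48 [-61. -19.] [12. 29.]
side 87 along/across/z pct [[-63.0, -21.0, 41.0], [-19.0, 16.0, 82.0], [-2.0, 27.0, 100.0]]
40 6 [-57. -37.] [-6. 25.]
50 6 [-55. -29.] [-11.  25.]
60 14 [-70. -19.] [-14.  26.]
70 10 [-57.  -9.] [-8. 26.]
80 35 [-47.  -4.] [-20.  25.]
90 12 [-41.  -3.] [-6. 28.]
```

The bottle hangs about 43° off vertical, held by the pads' torsion. I'll move away from the pink one, go low and loosen the grip so that gravity swings it upright.

Emit:
jog_arm([
  [0.03,0,0,0],
  [0.06,0,0,0],
  [0.09,0,0,0],
  [0.09,0,0.005,0],
  [0.09,0,0.01,0],
  [0.09,0,0.01,0],
])

```text
clock: 32.6
position: [0.5667, -0.2908, 0.1027]
ee_rot: [-1.204, -2.902, 0.0]
force: [-0.6, -0.2, -3.2]
width: 0.297
gripper_force: 15.0
```

Emit:
jog_arm([
  [0,0,0,0],
  [0,0,0,0],
  [-0.01,0,-0.004,0],
  [-0.019,0,-0.008,0],
  [-0.029,0,-0.012,0],
  [-0.039,0,-0.015,0],
  [-0.05,0,-0.017,0],
  [-0.06,0,-0.018,0],
  [-0.06,0,-0.018,0],
  [-0.06,0,-0.018,0],
], newtons=6)

```text
clock: 33.85
position: [0.6087, -0.3323, 0.121]
ee_rot: [-1.202, -2.902, -0.0]
force: [-0.8, -0.5, -3.4]
width: 0.305
gripper_force: 6.0
```

```bash
python3 t.py
```

```text
[ 0.60868849 -0.33232768  0.1209535 ] [-0.8 -0.5 -3.4] 0.30518085527158484
scene 367 along/across/z pct [[-53.0, 9.0, 18.0], [-23.0, 26.0, 66.0], [8.0, 30.0, 101.0]]
10 13 [-36. -15.] [24. 29.]
20 26 [-48. -14.] [25. 28.]
30 36 [-55. -10.] [24. 29.]
40 36 [-51.  -7.] [24. 29.]
50 46 [-53.  -4.] [13. 29.]
60 45 [-49.   1.] [24. 29.]
70 46 [-46.   4.] [15. 29.]
80 53 [-41.  11.] [ 9. 28.]
90 48 [-38.   2.] [17. 28.]
100 18 [-34. -10.] [19. 29.]
side 197 along/across/z pct [[-21.0, -23.0, 19.0], [1.0, 6.0, 75.0], [12.0, 26.0, 105.0]]
10 7 [-18. -13.] [-21.  11.]
20 12 [-17. -11.] [-21.  14.]
30 13 [-11.  -6.] [-24.  18.]
40 18 [-17.  -2.] [-19.  26.]
50 19 [-28.   2.] [-22.  26.]
60 20 [-9.  5.] [-21.  26.]
70 23 [-14.  10.] [-19.  25.]
80 27 [-19.  13.] [-18.  25.]
90 44 [-9. 11.] [-21.  26.]
100 13 [-4. 10.] [-10.  21.]
```

Emit:
jog_arm([
  [0,0,0.005,0],
  [0,0,0.009,0],
  [0,0,0.011,0],
  [-0.008,0,0.011,0],
  [-0.016,0,0.011,0],
  [-0.024,0,0.011,0],
  [-0.032,0,0.012,0],
  [-0.04,0,0.013,0],
  [-0.046,0,0.013,0],
  [-0.046,0,0.013,0],
], newtons=4)

```text
clock: 35.2
position: [0.642, -0.3656, 0.1085]
ee_rot: [1.203, 2.901, -0.0]
force: [0.0, -0.6, 2.5]
width: 0.302
gripper_force: 4.0
```

```bash
python3 t.py
```

```text
[ 0.64200438 -0.36564662  0.10847236] [ 0.  -0.6  2.5] 0.30242364861872845
scene 440 along/across/z pct [[-101.0, -35.0, 9.0], [16.0, 26.0, 51.0], [39.0, 29.0, 89.0]]
0 15 [-1. 34.] [24. 29.]
10 36 [-5. 40.] [ 1. 29.]
20 47 [-66.  39.] [-16.  29.]
30 78 [-104.   38.] [-42.  28.]
40 41 [-9. 37.] [-8. 28.]
50 43 [-8. 37.] [ 0. 29.]
60 45 [-10.  36.] [-2. 29.]
70 47 [-10.  34.] [-4. 29.]
80 87 [-10.  33.] [-14.  29.]
side 287 along/across/z pct [[4.0, -22.0, 12.0], [33.0, 6.0, 61.0], [41.0, 26.0, 99.0]]
0 4 [36. 38.] [-17.   9.]
10 19 [33. 42.] [-20.  19.]
20 24 [29. 41.] [-19.  25.]
30 27 [16. 42.] [-19.  25.]
40 32 [23. 40.] [-22.  26.]
50 26 [20. 39.] [-18.  26.]
60 35 [ 6. 38.] [-22.  26.]
70 27 [ 3. 36.] [-20.  26.]
80 45 [ 5. 36.] [-20.  25.]
90 43 [ 7. 33.] [-19.  22.]
100 5 [12. 28.] [ 5. 16.]
```

The bottle is nearly upright on the bench (about 4°) and off-centre in the pads. I'll release so it stands, then regrasp.

Emit:
jog_arm([
  [0.004,0,0,0],
  [0.004,0,0,0],
  [0.004,0,0,0],
  [0.004,0,0,0],
  [0.004,0,0,0],
  [0.004,0,0,0],
], hand=0.0918)

```text
clock: 36.05
position: [0.6387, -0.3624, 0.1082]
ee_rot: [1.203, 2.902, 0.0]
force: [-0.1, -1.3, 0.6]
width: 0.903
gripper_force: 0.0
```

```bash
python3 t.py
```

```text
[ 0.63866217 -0.36240068  0.1082353 ] [-0.1 -1.3  0.6] 0.9030433041046367
scene 381 along/across/z pct [[-106.0, -40.0, 8.0], [16.0, 26.0, 45.0], [37.0, 30.0, 86.0]]
0 17 [-8. 36.] [17. 28.]
10 34 [-8. 36.] [ 7. 29.]
20 41 [-97.  36.] [-30.  29.]
30 75 [-108.   37.] [-42.  28.]
40 39 [-19.  36.] [-7. 29.]
50 41 [-6. 37.] [19. 29.]
60 42 [-7. 37.] [13. 29.]
70 29 [ 8. 37.] [-6. 30.]
80 60 [13. 36.] [-13.  27.]
side 283 along/across/z pct [[-5.0, -23.0, 11.0], [33.0, 4.0, 61.0], [40.0, 27.0, 96.0]]
0 4 [32. 34.] [-5. 10.]
10 24 [29. 40.] [-20.  19.]
20 23 [15. 39.] [-21.  25.]
30 33 [-99.  39.] [-21.  27.]
40 27 [13. 39.] [-20.  26.]
50 28 [29. 39.] [-22.  24.]
60 30 [14. 38.] [-22.  26.]
70 29 [19. 38.] [-22.  25.]
80 59 [ 4. 40.] [-20.  24.]
90 25 [ 8. 35.] [-16.  19.]
```

Emit:
jog_arm([
  [0.006,0.001,-0.001,0],
  [0.012,0.001,-0.002,0],
  [0.012,0.001,-0.002,0],
])

```text
clock: 36.52
position: [0.6306, -0.3526, 0.1106]
ee_rot: [1.202, 2.902, 0.0]
force: [-0.4, -0.4, -0.1]
width: 0.997
gripper_force: 0.0
```

Emit:
jog_arm([
  [0,0,0,0],
  [0,0,0,0],
  [0,0,0,0],
  [0,0,0,0],
  [0,0,0,0],
  [0,0,0,0],
  [0,0,0,0],
  [0,0,0,0],
  [0,0,0,0],
  [0,0,-0.02,0],
  [0,0,-0.05,0],
  [0,0,-0.09,0],
  [0,0,-0.13,0],
  [0,0,-0.16,0],
  [0,0,-0.16,0],
], hand=0, newtons=25)

```text
clock: 38.4
position: [0.6321, -0.3537, 0.2743]
ee_rot: [1.2, 2.896, -0.0]
force: [-0.6, 0.0, -2.6]
width: 0.296
gripper_force: 25.0
```

```bash
python3 t.py
```

```text
[ 0.63214603 -0.35366595  0.27430113] [-0.6  0.  -2.6] 0.29609384547549067
scene 593 along/across/z pct [[-109.0, -27.0, 35.0], [2.0, 26.0, 219.0], [25.0, 29.0, 256.0]]
30 22 [-114. -106.] [-42. -17.]
160 10 [-10.  20.] [25. 27.]
170 52 [-21.  24.] [15. 29.]
180 55 [-21.  24.] [19. 29.]
190 51 [-20.  24.] [14. 28.]
200 54 [-21.  24.] [17. 28.]
210 54 [-22.  24.] [11. 29.]
220 61 [-21.  25.] [ 9. 29.]
230 60 [-21.  25.] [ 4. 28.]
240 129 [-23.  24.] [-5. 28.]
250 43 [-18.  16.] [ 3. 20.]
side 353 along/across/z pct [[-109.0, -26.0, 37.0], [22.0, 4.0, 220.0], [29.0, 26.0, 259.0]]
30 9 [-113. -106.] [-33. -15.]
160 9 [21. 24.] [-12.  18.]
170 26 [18. 26.] [-23.  19.]
180 31 [ 7. 26.] [-20.  24.]
190 37 [ 2. 28.] [-24.  24.]
200 31 [ 8. 27.] [-21.  25.]
210 32 [11. 28.] [-22.  25.]
220 42 [11. 28.] [-21.  26.]
230 36 [ 2. 27.] [-22.  25.]
240 59 [-1. 27.] [-22.  25.]
250 33 [ 1. 23.] [-18.  21.]
260 5 [10. 22.] [-13.  17.]
```

Emit:
jog_arm([
  [0.04,0.03,0,0],
  [0.08,0.06,0,0],
  [0.12,0.095,0,0],
  [0.16,0.125,0,0],
  [0.2,0.16,0,0],
  [0.24,0.19,0,0],
  [0.28,0.22,0,0],
  [0.31,0.245,0,0],
  [0.329,0.261,0,0],
  [0.329,0.261,0,0],
  [0.329,0.261,0.03,0],
  [0.329,0.261,0.055,0],
  [0.329,0.261,0.065,0],
  [0.329,0.261,0.068,0],
  [0.329,0.261,0.071,0],
  [0.329,0.261,0.073,0],
  [0.329,0.261,0.073,0],
])

```text
clock: 40.62
position: [0.5843, 0.0633, 0.1999]
ee_rot: [1.203, 2.898, 0.002]
force: [-2.4, -2.4, 10.9]
width: 0.301
gripper_force: 25.0
```

Emit:
jog_arm([
  [0,0,-0.001,0],
  [0,0,-0.001,0],
  [0,0,-0.001,0],
  [0,0,-0.001,0],
  [0,0,-0.001,0],
  [0,0,-0.001,0],
  [0,0,-0.03,0],
  [0,0,-0.07,0],
  [0,0,-0.11,0],
  [-0.017,-0.06,-0.11,0],
  [-0.034,-0.12,-0.11,0],
  [-0.051,-0.18,-0.11,0],
  [-0.068,-0.24,-0.11,0],
  [-0.085,-0.3,-0.11,0],
  [-0.102,-0.36,-0.11,-0.035],
  [-0.119,-0.42,-0.11,-0.035],
  [-0.127,-0.449,-0.11,-0.035],
  [-0.127,-0.449,-0.11,-0.035],
  [-0.127,-0.449,-0.11,-0.035],
], hand=0.0918)

```text
clock: 43.0
position: [0.3557, -0.3423, 0.3072]
ee_rot: [1.151, 2.923, 0.001]
force: [-0.5, -0.5, 0.3]
width: 1.002
gripper_force: 0.0
```

```bash
python3 b.py
python3 - <<'E'
import cv2,numpy as np
a=cv2.imread("pics/b_scene.png")[100:290,130:370];b=cv2.imread("pics/b_side.png")[100:290,150:370]
cv2.imwrite("pics/v1.png",cv2.resize(np.hstack([a,b]),None,fx=1.7,fy=1.7))
from h import *
im=arm.get_image("scene");P=pts(im);z=P[...,2]
m=(abs(P[...,0]-.54)<.11)&(abs(P[...,1]-.1)<.13)&(z>.16)&(z<.177);print([np.round(v,1) for v in cv2.minAreaRect((P[m][:,:2]*1000).astype(np.float32))],m.sum())
m=(abs(P[...,0]-.54)<.11)&(abs(P[...,1]-.1)<.13)&(z>.225)&(z<.25);print([np.round(v,1) for v in cv2.minAreaRect((P[m][:,:2]*1000).astype(np.float32))],m.sum())
E
```

```text
[ 0.35565603 -0.342253    0.30716711] 43.0
scene gate y [-0.09763016 -0.0208686 ]
scene [188. 150.] [array([ 389.1, -374.2]), array([ 58.1, 144.6]), np.float64(47.6)] 0.053 [ 27.  19. 131.]
scene [137. 163.] [array([ 538.8, -491.2]), array([57.2, 16.7]), np.float64(1.0)] 0.046 [ 25.  15. 138.]
scene ridge [array([412.4, 416.5]), array([ 64.5, 161. ]), np.float64(53.2)]
side gate y [-0.09951397 -0.02092131]
side [299. 115.] [array([ 536.5, -492.2]), array([16.4, 53.4]), np.float64(86.7)] 0.051 [ 42.  19. 101.]
side [320. 142.] [array([ 387.4, -373.6]), array([ 54.6, 149.2]), np.float64(47.0)] 0.058 [49. 24. 98.]
side ridge [array([435.8, 395.3]), array([ 25.5, 100.6]), np.float64(83.0)]
wrist gate y [-0.10069559 -0.02188812]
wrist [251. 196.] [array([ 384.7, -375.5]), array([ 51.8, 143.6]), np.float64(47.4)] 0.053 [ 55.  10. 148.]
[array([586.9,  63. ]), array([52.5, 52. ]), np.float64(43.8)] 221
[array([586.4,  62.4]), array([27.3, 25. ]), np.float64(26.3)] 100
```

View pics/v1.png

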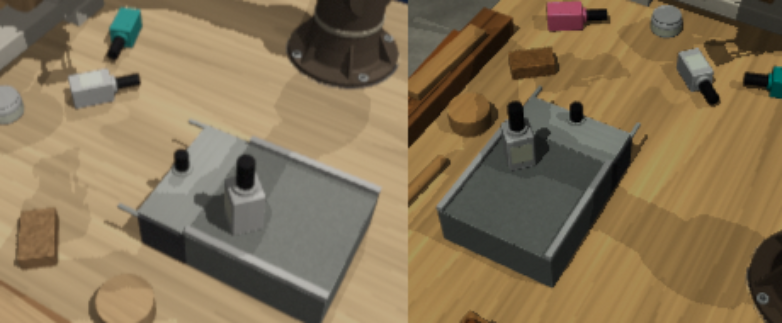

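Bottle A stands upright on the plate at (240,200) in the crop. Now bottle B, with a narrower opening to stay clear of the turquoise one.

Emit:
jog_arm([
  [0,-0.002,0.04,0],
  [0,-0.002,0.09,0],
  [0,-0.002,0.14,0],
  [0,-0.002,0.19,0],
  [0,-0.002,0.23,0],
  [0,-0.002,0.26,0],
  [0,-0.002,0.28,0],
  [0,-0.002,0.29,0],
  [0,-0.002,0.29,0],
], hand=0.06)

```text
clock: 44.32
position: [0.3539, -0.3442, 0.017]
ee_rot: [-1.151, -2.923, -0.001]
force: [0.3, 1.1, -0.3]
width: 0.654
gripper_force: 0.0
```

Emit:
jog_arm([
  [0,0,0,0],
  [0,0,0,0],
  [0,0,0,0],
  [0,0,0,0],
  [0,0,0,0],
  [0,0,0,0],
  [0,0,0,0],
], hand=0, newtons=6)

```text
clock: 45.2
position: [0.3538, -0.3446, 0.0173]
ee_rot: [1.152, 2.923, -0.0]
force: [-0.5, 1.0, 4.4]
width: 0.303
gripper_force: 6.0
```

Emit:
jog_arm([
  [-0.002,0,-0.011,0],
  [-0.006,0,-0.021,0],
  [-0.01,0,-0.031,0],
  [-0.015,0,-0.04,0],
  [-0.021,0,-0.049,0],
  [-0.0275,0,-0.057,0],
  [-0.035,0,-0.065,0],
  [-0.0425,0,-0.072,0],
  [-0.051,0,-0.078,0],
  [-0.06,0,-0.084,0],
  [-0.07,0,-0.089,0],
  [-0.079,0,-0.093,0],
  [-0.089,0,-0.096,0],
  [-0.099,0,-0.098,0],
  [-0.11,0,-0.099,0],
  [-0.12,0,-0.0995,0],
  [-0.13,0,-0.1,0],
  [-0.13,0,-0.105,0],
  [-0.13,0,-0.105,0],
])

```text
clock: 47.58
position: [0.4488, -0.4333, 0.1226]
ee_rot: [1.152, 2.922, -0.0]
force: [-0.1, 0.1, -3.4]
width: 0.303
gripper_force: 6.0
```

```bash
python3 t.py
```

```text
[ 0.44878111 -0.4333108   0.1226113 ] [-0.1  0.1 -3.4] 0.3030449391154067
scene 481 along/across/z pct [[-112.0, -11.0, 10.0], [-16.0, 26.0, 47.0], [18.0, 32.0, 102.0]]
0 10 [-108.   -2.] [14. 33.]
10 43 [-110.    6.] [11. 33.]
20 53 [-109.    4.] [ 9. 31.]
30 55 [-109.    6.] [ 9. 30.]
40 88 [-113.    6.] [-17.  30.]
50 31 [-31.  12.] [23. 29.]
60 32 [-30.  13.] [25. 30.]
70 36 [-28.  14.] [23. 30.]
80 57 [-25.  19.] [-3. 30.]
90 64 [-25.  16.] [-2. 28.]
100 12 [-19.   5.] [ 2. 21.]
side 372 along/across/z pct [[-109.0, -22.0, 13.0], [6.0, 12.0, 54.0], [21.0, 28.0, 102.0]]
0 4 [-96. -12.] [-3.  9.]
10 30 [-103.    9.] [-17.  24.]
20 36 [-105.   11.] [-18.  27.]
30 48 [-106.   13.] [-18.  29.]
40 56 [-112.   15.] [-14.  25.]
50 34 [-93.  18.] [-18.  27.]
60 27 [-19.  19.] [-18.  28.]
70 35 [-24.  20.] [-20.  27.]
80 30 [-17.  21.] [-13.  26.]
90 56 [-23.  22.] [-22.  26.]
100 15 [-18.  17.] [ 3. 27.]
```

Only about 9° of tilt is left. I'll set it down, release and regrasp.

Emit:
jog_arm([
  [0,0,0.004,0],
  [-0.004,0,0.007,0],
  [-0.008,0,0.009,0],
  [-0.012,0,0.01,0],
  [-0.015,0,0.01,0],
  [-0.015,0,0.01,0],
])

```text
clock: 48.42
position: [0.4605, -0.4443, 0.1129]
ee_rot: [1.151, 2.921, -0.001]
force: [0.3, -1.3, 5.4]
width: 0.303
gripper_force: 6.0
```

Emit:
jog_arm([
  [0,0,0,0],
  [0,0,0,0],
  [0,0,0,0],
  [0,0,0,0],
  [0,0,0,0],
], hand=0.06)

```text
clock: 49.05
position: [0.4597, -0.4435, 0.1122]
ee_rot: [-1.152, -2.923, -0.0]
force: [-0.1, 0.5, 0.1]
width: 0.651
gripper_force: 0.0
```

```bash
python3 t.py
```

```text
[ 0.45970749 -0.44349555  0.11220823] [-0.1  0.5  0.1] 0.6512924274423474
scene 525 along/across/z pct [[-112.0, -20.0, 8.0], [-20.0, 26.0, 42.0], [21.0, 35.0, 85.0]]
0 27 [-107.   18.] [12. 35.]
10 64 [-107.   17.] [15. 36.]
20 57 [-107.   16.] [13. 34.]
30 76 [-109.   19.] [10. 32.]
40 139 [-114.    9.] [-21.  30.]
50 31 [-24.  20.] [25. 29.]
60 32 [-21.  18.] [24. 32.]
70 40 [-24.  21.] [-0. 29.]
80 55 [-25.  20.] [-0. 29.]
90 4 [-20. -15.] [ 7. 16.]
side 387 along/across/z pct [[-100.0, -24.0, 9.0], [15.0, 13.0, 48.0], [26.0, 30.0, 96.0]]
0 12 [-90.  23.] [-22.  21.]
10 41 [-94.  22.] [-16.  29.]
20 49 [-99.  23.] [-16.  32.]
30 46 [-99.  22.] [-20.  28.]
40 58 [-102.   24.] [-25.  27.]
50 30 [-28.  24.] [-22.  26.]
60 32 [-12.  24.] [-20.  27.]
70 40 [-16.  26.] [-20.  26.]
80 56 [-5. 21.] [-21.  25.]
90 19 [-7. 15.] [-8. 16.]
100 4 [-10.  13.] [-7. 15.]
```

Emit:
jog_arm([
  [-0.002,0,0,0],
  [-0.002,0,0,0],
  [-0.002,0,0,0],
  [-0.002,0,0,0],
  [-0.002,0,0,0],
  [-0.002,0,0,0],
  [-0.002,0,0,0],
  [-0.002,0,0,0],
  [-0.002,0,-0.02,0],
  [-0.002,0,-0.05,0],
  [-0.002,0,-0.09,0],
  [-0.002,0,-0.13,0],
  [-0.002,0,-0.16,0],
  [-0.002,0,-0.16,0],
], hand=0, newtons=25)

```text
clock: 50.9
position: [0.4619, -0.4457, 0.2743]
ee_rot: [1.151, 2.919, -0.002]
force: [-0.4, -0.4, -3.8]
width: 0.301
gripper_force: 25.0
```

Emit:
jog_arm([
  [0.026,0.031,0,0],
  [0.06,0.072,0,0],
  [0.095,0.114,0,0],
  [0.13,0.156,0,0],
  [0.165,0.198,0,0],
  [0.2,0.24,0,0],
  [0.235,0.282,0,0],
  [0.27,0.324,0,0],
  [0.305,0.366,0,0],
  [0.34,0.408,0,0],
  [0.37,0.444,0,0],
  [0.3885,0.4655,0,0],
  [0.3885,0.4655,0,0],
  [0.3885,0.4655,0,0],
])

```text
clock: 52.65
position: [0.4942, 0.1594, 0.2709]
ee_rot: [-1.152, -2.921, 0.003]
force: [1.1, -0.5, -3.4]
width: 0.297
gripper_force: 25.0
```

```bash
python3 t.py | head -14
```

```text
[0.49421358 0.15939546 0.27090122] [ 1.1 -0.5 -3.4] 0.2973934821539815
scene 3857 along/across/z pct [[-109.0, -97.0, 72.0], [-21.0, 20.0, 89.0], [80.0, 103.0, 245.0]]
10 4 [ 8. 92.] [ 9. 97.]
20 15 [ 7. 75.] [28. 98.]
30 14 [19. 84.] [18. 85.]
40 12 [ 7. 87.] [15. 98.]
50 15 [ 4. 86.] [ 16. 101.]
60 15 [ 2. 88.] [ 14. 104.]
70 14 [-1. 65.] [ 38. 107.]
80 2257 [-90.  59.] [-82.  93.]
90 691 [-93.  77.] [-93.  98.]
100 56 [-46.  94.] [-106.    9.]
110 4 [-113. -110.] [20. 22.]
120 5 [-114. -111.] [21. 23.]
```

Grip holds (width 0.297, weight present). TCP was about 0.112 above the underside, so touch comes at TCP z ≈ 0.202.

Emit:
jog_arm([
  [0,0,0.03,0],
  [0,0,0.052,0],
  [0,0,0.062,0],
  [0,0,0.066,0],
  [0,0,0.069,0],
  [0,0,0.071,0],
  [0,0,0.072,0],
  [0,0,0.072,0],
])

```text
clock: 53.75
position: [0.4956, 0.1604, 0.2022]
ee_rot: [1.152, 2.92, 0.002]
force: [-3.4, -3.1, 10.9]
width: 0.3
gripper_force: 25.0
```

Emit:
jog_arm([
  [0,0,-0.001,0],
  [0,0,-0.001,0],
  [0,0,-0.001,0],
  [0,0,-0.001,0],
  [0,0,-0.001,0],
  [0,0,-0.001,0],
  [0,0,-0.03,0],
  [0,0,-0.07,0],
  [0,0,-0.11,0],
  [0,0,-0.14,0],
  [0.04,-0.04,-0.14,0],
  [0.04,-0.08,-0.14,0],
  [0.04,-0.13,-0.14,0],
  [0.04,-0.19,-0.14,0],
  [0.04,-0.25,-0.14,0],
  [0.04,-0.25,-0.14,0],
], hand=0.07)

```text
clock: 55.75
position: [0.2926, 0.0026, 0.3404]
ee_rot: [1.158, 2.919, 0.001]
force: [1.0, 0.3, 0.5]
width: 0.762
gripper_force: 0.0
```

```bash
python3 b.py
python3 - <<'E'
import cv2,numpy as np
a=cv2.imread("pics/b_scene.png");b=cv2.imread("pics/b_side.png")
cv2.imwrite("pics/v2.png",cv2.resize(np.hstack([a[110:300,150:450],b[140:330,150:330]]),None,fx=1.6,fy=1.6))
from h import *
for n in("scene","side"):
  im=arm.get_image(n);P=pts(im);z=P[...,2]
  for c in((.587,.063),(.495,.161)):
    for l,h in((.16,.182),(.22,.25)):
      m=(np.hypot(P[...,0]-c[0],P[...,1]-c[1])<.05)&(z>l)&(z<h);print(n,l,[np.round(v,1) for v in cv2.minAreaRect((P[m][:,:2]*1000).astype(np.float32))] if m.sum()>5 else "",m.sum())
E
```

```text
[0.29258055 0.00263959 0.34036778] 55.75
scene gate y [-0.09739486 -0.02085307]
scene [136. 163.] [array([ 540.9, -492.1]), array([15.4, 58. ]), np.float64(89.7)] 0.047 [ 25.  15. 137.]
scene ridge [array([413. , 416.1]), array([ 65.5, 159.3]), np.float64(53.0)]
side gate y [-0.09958756 -0.02085114]
side [299. 115.] [array([ 536.3, -491. ]), array([54.9, 17.7]), np.float64(0.0)] 0.05 [ 41.  20. 102.]
side ridge [array([436. , 395.7]), array([ 25.9, 100.5]), np.float64(84.1)]
wrist gate y [-0.09924564 -0.03559132]
wrist ridge [array([412.7, 386.2]), array([19.7, 68.1]), np.float64(65.8)]
scene 0.16 [array([587.2,  63.8]), array([50.7, 52.9]), np.float64(44.6)] 261
scene 0.22 [array([585.9,  62. ]), array([27.9, 24.6]), np.float64(30.5)] 114
scene 0.16 [array([498.8, 159.6]), array([52.8, 52.2]), np.float64(46.6)] 260
scene 0.22 [array([498.6, 159.6]), array([26.2, 25.4]), np.float64(56.2)] 108
side 0.16 [array([583.6,  63. ]), array([52.2, 53.8]), np.float64(44.4)] 173
side 0.22 [array([585.4,  61. ]), array([26.4, 30.2]), np.float64(45.9)] 83
side 0.16 [array([497.4, 158.4]), array([52.8, 55.2]), np.float64(44.7)] 196
side 0.22 [array([497.5, 159.3]), array([26.2, 27.4]), np.float64(8.8)] 90
```

View pics/v2.png

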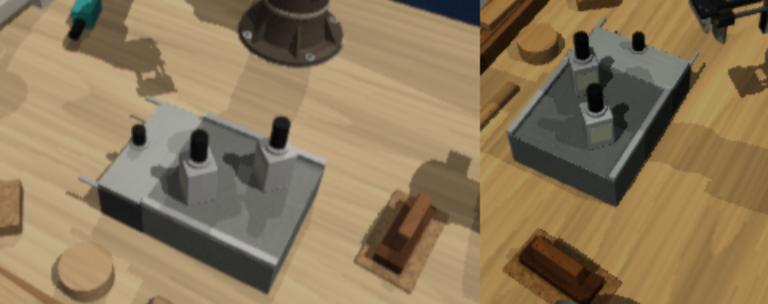

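Both bottles stand upright on the plate, the scraper is on its pad, the gate is home and the arm is clear.

```bash
python3 -c "
from cell import arm
print(arm.sign_off())"
```

```text
the job is handed in; nothing more can be done
None
```

I handed the job in at about 56 s on the robot's clock, with the last pictures showing all five chips in the trough under the closed gate, the scraper standing on its pad and both grey oil bottles upright on the plate; the hand-in gave no verdict.

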